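# Tray home, then one turn of the press wheel

## Task

With the fingertips, push the press's tray by its upright tab until it is fully home, and only then gently push the hand wheel clockwise (seen from above) by its upright handle through exactly one full turn, so that the handle comes to rest where it started. Do not grip or lift anything, and leave the other things on the bench where they are.

Things in the scene. Friction and masses are not known exactly. Their poses are not given: they have to be found in the camera images.
- press: the bench press for sealing microplates, fixed to the bench. Origin: centre of the underside of its white base (170 mm along x, 250 mm along y, 15 mm thick); z up. A white beam (170 x 60 mm, top at z = 107 mm) on two 20 mm steel columns at x = +-72 mm carries the hand wheel; a tray with a microplate slides along the press's own y under it. Everything of the press but the wheel, its spindle, the columns and the beam lies below z = 75 mm
- tray (a joint): travel of the tray in m, along the press's +y. 0 = drawn out fully to the press's -y side, 0.070 = fully home against its end stop, under the pad. It starts partly drawn out, takes about 2 N to slide and stays where it is left
- tray_tab (a point): centre of the outer (-y) face of the upright tab at the tray's outer end, 56 mm above the bench. The tab is an aluminium plate 80 mm wide (x), 8 mm thick (y), from 16 to 71 mm above the bench; nothing stands in the 100 mm outside it. Pushing this face towards the press's +y slides the tray home
- wheel (a joint): angle of the hand wheel in rad, growing clockwise as seen from above; one turn is 6.283. It starts anywhere between 0 and 3 and has no stop within two turns either way; about 0.16 N m of friction (3 N at the handle) and a little drag, so it stays where it is left. One clockwise turn lowers the pad by 6 mm
- wheel_axis (a point): point on the wheel's vertical axis, 133 mm above the bench, level with the top of the rim (within 2 mm). The rim is a dark steel ring, 110 mm diameter to the middle of its 13 mm bar, on three spokes; its hub is 28 mm in diameter and rises to 139 mm above the bench
- wheel_handle (a point): middle of the upright black handle that stands on the rim at the end of one spoke, 55 mm from the wheel's axis and 153 mm above the bench. It is 20 mm in diameter (14 mm at its foot) and reaches from the rim (132 mm above the bench) up to 177 mm. It does not spin or bend; it goes round with the wheel
- bottle: loose capped reagent bottle, 60 mm diameter, 125 mm tall, bystander; origin: centre of its underside
- beaker: loose open beaker, 68 mm across, 85 mm tall, bystander; origin: centre of its underside
- tube_rack: loose grey tube block 75 x 115 x 40 mm with capped tubes to 57 mm height, bystander; origin: centre of its underside
- tip_box: loose pipette tip box 85 x 120 x 63 mm, bystander; origin: centre of its underside
- jar: loose small jar, 48 mm diameter, 60 mm tall, bystander; origin: centre of its underside
- paddle: loose flat plastic sealing paddle, 150 mm long, 55 mm wide, 8 mm thick, bystander; origin: on its underside, 90 mm from the handle end and 62 mm from the blade end
- film_box: loose flat carton 100 x 140 x 35 mm, bystander; origin: centre of its underside

How it is judged:
By the outcome, as a careful person would: the job done as asked, in the order asked, and still so for the second after the job is handed in, with the robot touching nothing.
It also fails if it takes over 64 s, if anything falls off the work surface, if the arm or the gripper's body presses on something with over 40 N, if the wrist force passes 120 N, or if a joint passes its speed limit or range.

## Robot

A 6-joint arm with a two-finger parallel gripper is mounted at the origin on the work surface. World frame = base frame: x ahead of the robot, y to its left, z up, the work surface at z = 0. Lengths are in m, angles in rad, forces in N, time in s.
With the tool pointing down it reaches from about 0.25 to 0.725 m from the base axis. Payload 9.7 kg.
Tool frame: the origin (TCP) lies at the very end of the fingers, on their centre line; the grasp point (between the pads) lies 19 mm behind it; z points along the fingers, y is the line along which they close (so a half turn about z gives the same grasp; the last joint's range is limited). The gripper opens to 85 mm and grips with 20 to 120 N. Pads are 22 mm wide; open, the fingers measure 114 mm over their backs; the gripper's body (76 mm by 85 mm) begins 54 mm behind the grasp point. The pads swing forward as they close: fully open they stand 13 mm farther back than shut.
Start: joints at [1.116, 0.087, 0.176, 1.66, 0, 1.571], TCP at [0.242, 0.494, 0.231] pointing down, gripper open.
Joint ranges: [-3.13, 3.13], [-0.85, 1.81], [-1.15, 1.24], [-2.2, 2.28], [-1.44, 1.52], [-3.14, 3.14]. Speed limits (rad/s): [2.22, 2.22, 2.57, 3.14, 3.14, 3.14].

## Interface

Orientations are given as a rotation vector (axis times angle).
In Python, from cell import env, imaging, job gives the robot as it stands. The module is installed in compiled form; this text tells all that it offers.
- The arm moves only by the tool servo_tool, never from a script. Its argument "rows" is a list of rows, each a list of 7 numbers: the turn, a rotation vector about the tool's x, y, z in rad, then the shift along the tool's x, y, z in mm, then the opening in per cent of the stroke, from 0 (shut) to 100 (fully open). A call has 1 to 20 rows; each row shifts and turns the commanded pose from where the row before left it, along the tool's axes as they then stand; what a row does not reach is not made up. A row lasts 1/12 s, in which the tool goes at most 41.7 mm and 7.16 degrees, less where a joint would pass 70% of its speed; a pose out of reach is approached as far as the arm can. A call is refused whole if a number of a shift passes 41.7 or a number of a turn 0.125, either way. A call with a gripper value outside its range is refused whole. The fingers move at their own pace and stop on an object; "squeeze" is the grip in N (left out, the last holds). Time passes only in rows, so rows that do not move let the fingers close. It gives the time, the measured TCP pose, the force, the opening and the grip force at its end, in the units of the state.
- env.sense(): the state, without advancing time (a new reading comes with each control period).
- imaging.capture(name): name is "scene" or "top" or "wrist"; returns the picture (420x560x3 uint8, blue, green, red); there is no depth.
- imaging.camera_info(name): a dict with "intrinsics" (3x3 intrinsics, pixels), "k1" (the pictures are not rectified: a ray, as slopes to the right and down, at radius r is drawn at 1 + k1 r^2 times it, then the intrinsics apply), "rvec" (rotation vector, rad) and "tvec" (3), from world to camera coordinates, as OpenCV has them. Camera axes: x right, y down, z forward; pixel columns grow to the right and rows downward; lengths in m; the calibration is good to about 2 mm. A picture is of the moment at which its call begins: read the wrist's pose just before it. camera_info takes no time and is no camera call; for the wrist camera it gives the pose at the moment of the call.
- job.close_job(): hands the job in; it is judged then, once.
The state is a dict: "clock": time; "qpos": joint angles; "qd": joint speeds; "effort": joint torques, N m; "eef_pos": TCP position; "tcp_rot": TCP orientation; "force": force on the tool from outside, world axes, zero at the start; "torque": the same for the moment, N m; "width": finger opening in m; "finger_force": force on a finger pad.
Only numpy, scipy, OpenCV 4.12 (cv2) and the standard library are available. Lean on these libraries where they do the work, as an engineer would, in place of code of your own. Each camera call takes 0.05 s, during which the arm holds its last target. There are 200 camera calls.

## Working session

There is one attempt and no reset: what is moved stays moved. The work goes in short steps, Python scripts to look and compute and a tool call to move; the robot and the scene stay as the last step left them, time stands still between calls to the robot, and variables do not carry over. Pictures are saved under pics/ and viewed, at most 10 in all, crops included, and the job is handed in when it is done.

Besides the shell and the picture viewer there is one more tool, called after "Emit:" as name(argument=value, ...), one argument or row to a line, values as JSON. servo_tool: Moves the arm, as the interface text tells. Its arguments: {"type":"object","properties":{"rows":{"type":"array","items":{"type":"array","items":{"type":"number"}}},"squeeze":{"type":"number"}},"required":["rows"]}

```bash
mkdir -p pics; python3 - <<'E'
from cell import env,imaging,job
import cv2
s=env.sense();print(s['clock'],s['eef_pos'],s['tcp_rot'],s['width'])
for n in("scene","top"):
    cv2.imwrite(f"pics/{n}0.png",imaging.capture(n))
    i=imaging.camera_info(n);print(n,i)
E
```

```text
0.0 [0.24150869 0.49391283 0.23059184] [-7.08125745e-01 -3.06044560e+00  1.93010374e-03] 0.08569735564263806
scene {'intrinsics': array([[404.07662106,   0.        , 282.54934855],
       [  0.        , 404.07662106, 203.94532694],
       [  0.        ,   0.        ,   1.        ]]), 'k1': -0.12211156189502276, 'rvec': array([ 0.88468107,  2.5985687 , -0.94280356]), 'tvec': array([ 0.48426696, -0.14413552,  1.3057826 ])}
top {'intrinsics': array([[478.85425145,   0.        , 278.9063934 ],
       [  0.        , 478.85425145, 209.82366416],
       [  0.        ,   0.        ,   1.        ]]), 'k1': -0.10931936420647526, 'rvec': array([ 2.18983355, -2.19943106,  0.10784224]), 'tvec': array([-0.07483188,  0.587413  ,  1.22327389])}
```

View pics/scene0.png

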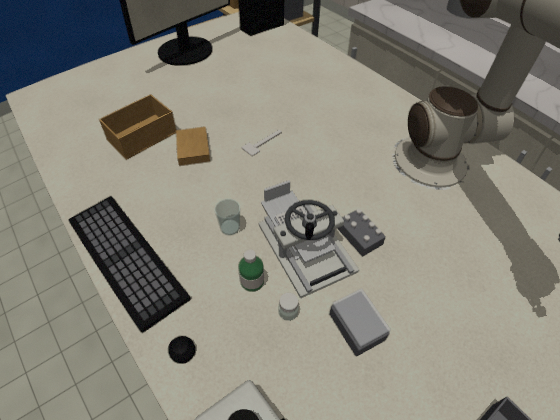

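View pics/top0.png

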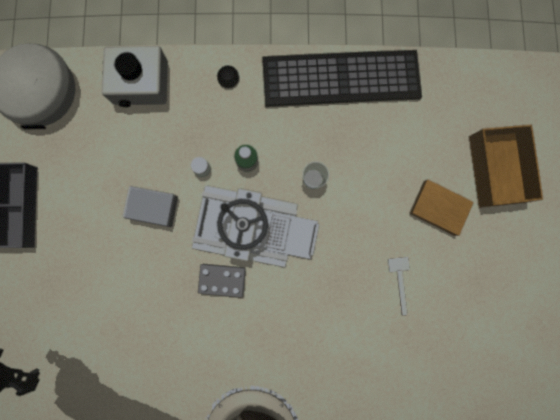

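```bash
python3 - <<'E'
import cv2,numpy as np
a=cv2.imread("pics/scene0.png")[170:300,240:400]; b=cv2.imread("pics/top0.png")[170:300,185:345]
f=lambda i:cv2.resize(i,None,fx=5,fy=4.6,interpolation=cv2.INTER_CUBIC)
g=lambda i:np.clip(f(i)*1.0,0,255).astype('uint8')
cv2.imwrite("pics/s1.png",cv2.resize(a,(738,600),interpolation=cv2.INTER_CUBIC))
cv2.imwrite("pics/t1.png",cv2.resize(b,(738,600),interpolation=cv2.INTER_CUBIC))
E
```

```text
(no output)
```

View pics/s1.png

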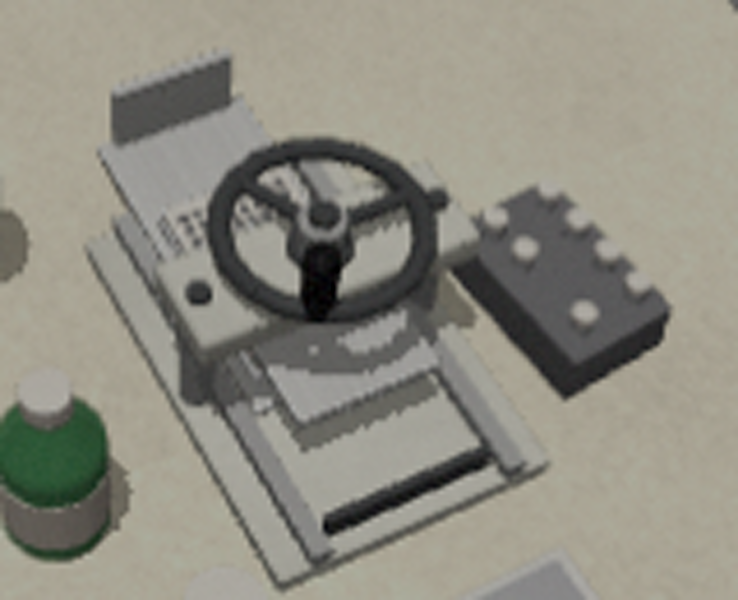

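View pics/t1.png

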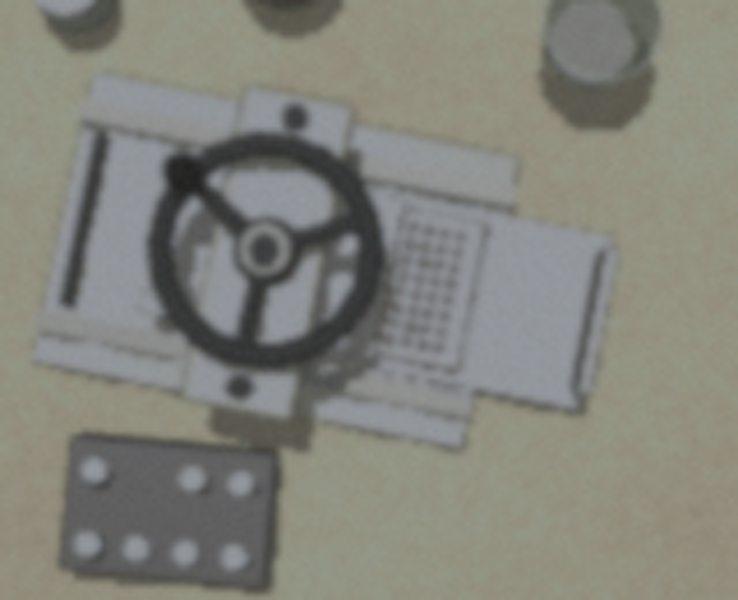

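```bash
cat > h.py <<'E'
import numpy as np,cv2
from cell import env,imaging,job
def ray(n,uv,i=None):
    i=i or imaging.camera_info(n);K=i['intrinsics'];R=cv2.Rodrigues(i['rvec'])[0]
    p=cv2.undistortPoints(np.array([[uv]],float),K,np.array([i['k1'],0,0,0.]))[0,0]
    d=R.T@np.array([*p,1]);return -R.T@i['tvec'],d/np.linalg.norm(d)
def at(n,uv,z):
    o,d=ray(n,uv);return (o+d*(z-o[2])/d[2])
def tri(rs):
    A=sum(np.eye(3)-np.outer(d,d) for o,d in rs);b=sum((np.eye(3)-np.outer(d,d))@o for o,d in rs)
    x=np.linalg.solve(A,b);return x,[np.linalg.norm(np.cross(x-o,d)) for o,d in rs]
E
python3 - <<'E'
from h import *
np.set_printoptions(precision=4,suppress=True)
k=600/130
T=lambda u,v:(185+(u+.5)/4.6125-.5,170+(v+.5)/k-.5)
S=lambda u,v:(240+(u+.5)/4.6125-.5,170+(v+.5)/k-.5)
for nm,t,s in(("hub",(265,249),(323,213)),("htop",(184,174),(322,256)),("tabA",(614,238),(112,92)),("tabB",(585,408),(230,54))):
    print(nm,*tri([ray("top",T(*t)),ray("scene",S(*s))]))
for nm,t,z in(("hub",(265,249),.139),("htop",(184,174),.177),("tabA",(614,238),.071),("tabB",(585,408),.071),
 ("bFL",(97,72),.015),("bFR",(518,157),.015),("bNR",(463,448),.015),("bNL",(33,360),.015),("boltF",(295,117),.108),("boltN",(239,386),.108),
 ("beaker",(597,65),0.0),("rackTR",(277,452),.04),("rackTL",(75,435),.04)):
    print(nm,at("top",T(*t),z))
for nm,t,z in(("hub",(323,213),.139),("htop",(322,256),.177),("hfoot",(318,310),.135),("tabA",(112,92),.071),("tabB",(230,54),.071),("bFR",(88,248),.015),("bFL",(282,588),.015),("bNL",(548,463),.015)):
    print("S",nm,at("scene",S(*t),z))
print(at("top",(245,148),.125),at("top",(315,170),.085))
i=imaging.camera_info("wrist");print(i)
E
```

```text
hub [0.5458 0.0131 0.1349] [np.float64(0.0010012342674607362), np.float64(0.0010012342674606083)]
htop [0.5819 0.0517 0.167 ] [np.float64(0.0008433756585870357), np.float64(0.0008433756585869521)]
tabA [ 0.552  -0.1709  0.072 ] [np.float64(0.0034622828961357968), np.float64(0.0034622828961357833)]
tabB [ 0.4639 -0.1592  0.0577] [np.float64(0.001893266197020905), np.float64(0.0018932661970209542)]
hub [0.5463 0.0122 0.139 ]
htop [0.5817 0.0502 0.177 ]
tabA [ 0.5546 -0.1733  0.071 ]
tabB [ 0.4629 -0.1567  0.071 ]
bFL [0.6532 0.1146 0.015 ]
bFR [ 0.6038 -0.1249  0.015 ]
bNR [ 0.4394 -0.0926  0.015 ]
bNL [0.4898 0.1499 0.015 ]
boltF [ 0.6172 -0.0019  0.108 ]
boltN [0.4763 0.0275 0.108 ]
beaker [ 0.6584 -0.1721  0.    ]
rackTR [0.4388 0.0109 0.04  ]
rackTL [0.4485 0.1225 0.04  ]
S hub [0.5474 0.0161 0.139 ]
S htop [0.5868 0.0576 0.177 ]
S hfoot [0.5875 0.0597 0.135 ]
S tabA [ 0.5491 -0.169   0.071 ]
S tabB [ 0.4734 -0.1509  0.071 ]
S bFR [ 0.6052 -0.1184  0.015 ]
S bFL [0.6556 0.1238 0.015 ]
S bNL [0.4916 0.1551 0.015 ]
[0.7293 0.0061 0.125 ] [ 0.6818 -0.1665  0.085 ]
{'intrinsics': array([[345.4699,   0.    , 281.1983],
       [  0.    , 345.4699, 203.7499],
       [  0.    ,   0.    ,   1.    ]]), 'k1': -0.028996211858162233, 'rvec': array([-2.4601, -1.5351, -0.211 ]), 'tvec': array([-0.5495, -0.0355,  0.378 ])}
```

```bash
cat >> h.py <<'E'
def Rt(s=None):
    s=s or env.sense();return cv2.Rodrigues(np.array(s['tcp_rot']))[0],np.array(s['eef_pos'])
yaw=-0.204
PX=np.array([np.cos(yaw),np.sin(yaw),0]);PY=np.array([-np.sin(yaw),np.cos(yaw),0])
def toloc(p):  # shift in mm in tool axes to reach world p
    R,x=Rt();return R.T@(np.array(p)-x)*1000
E
python3 - <<'E'
from h import *
np.set_printoptions(precision=4,suppress=True)
R,x=Rt();i=imaging.camera_info("wrist");Rc=cv2.Rodrigues(i['rvec'])[0]
c=-Rc.T@i['tvec'];print("cam in tool",R.T@(c-x),"axis",R.T@Rc.T[:,2]);print(R)
print(toloc([.42,.02,.33]), toloc([.50,-.23,.30]))
E
```

```text
cam in tool [ 0.0684  0.0001 -0.1419] axis [-0.2719 -0.0003  0.9623]
[[-0.8983  0.4393 -0.0005]
 [ 0.4393  0.8983 -0.0011]
 [-0.     -0.0012 -1.    ]]
[-368.5056 -347.4596  -98.9178] [-550.1931 -536.8684  -68.6855]
```

Emit:
servo_tool(
  rows=[
    [0, 0, -0.12, 0, 0, -35, 0],
    [0, 0, -0.12, 0, 0, -35, 0],
    [0, 0, -0.012, 0, 0, -29, 0],
  ],
)

```text
clock: 0.35
eef_pos: [0.2414, 0.4936, 0.3317]
tcp_rot: [-0.307, -3.126, 0.001]
force: [0.9, 0.4, 1.1]
width: 0.0514
finger_force: 0.0
```

```bash
python3 - <<'E'
from h import *
np.set_printoptions(precision=4,suppress=True)
R,x=Rt();print(R,env.sense()['qpos']);print(toloc([.50,-.06,.33]), PY)
E
```

```text
[[-0.981   0.1943 -0.0003]
 [ 0.1943  0.981  -0.0006]
 [ 0.0002 -0.0007 -1.    ]] [ 1.116   0.1529  0.4487  1.8672 -0.      1.3115]
[-361.2493 -492.8       1.9128] [0.2026 0.9793 0.    ]
```

Emit:
servo_tool(
  rows=[
    [0, 0, 0, -19, -26, 0, 0],
    [0, 0, 0, -19, -26, 0, 0],
    [0, 0, 0, -19, -26, 0, 0],
    [0, 0, 0, -19, -26, 0, 0],
    [0, 0, 0, -19, -26, 0, 0],
    [0, 0, 0, -19, -26, 0, 0],
    [0, 0, 0, -19, -26, 0, 0],
    [0, 0, 0, -19, -26, 0, 0],
    [0, 0, 0, -19, -26, 0, 0],
    [0, 0, 0, -19, -26, 0, 0],
    [0, 0, 0, -19, -26, 0, 0],
    [0, 0, 0, -19, -26, 0, 0],
    [0, 0, 0, -19, -26, 0, 0],
    [0, 0, 0, -19, -26, 0, 0],
    [0, 0, 0, -19, -26, 0, 0],
    [0, 0, 0, -19, -26, 0, 0],
    [0, 0, 0, -19, -26, 0, 0],
    [0, 0, 0, -19, -26, 0, 0],
    [0, 0, 0, -19, -25, 0, 0],
    [0, 0, 0, 0, 0, 0, 0],
  ],
)

```text
clock: 2.02
eef_pos: [0.4974, -0.0654, 0.3286]
tcp_rot: [-0.323, -3.123, 0.002]
force: [0.5, -0.5, -0.4]
width: -0.0001
finger_force: 0.0
```

```bash
python3 - <<'E'
from h import *
np.set_printoptions(precision=4,suppress=True)
R,x=Rt();print(x,env.sense()['qpos'])
i=imaging.camera_info("wrist");im=imaging.capture("wrist")
np.save("w1.npy",i,allow_pickle=True)
cv2.imwrite("pics/w1.png",cv2.resize(im,(800,600),interpolation=cv2.INTER_CUBIC))
E
```

```text
[ 0.4974 -0.0654  0.3286] [-0.1302  0.0328  0.3128  1.8525 -0.0011  0.0761]
```

View pics/w1.png

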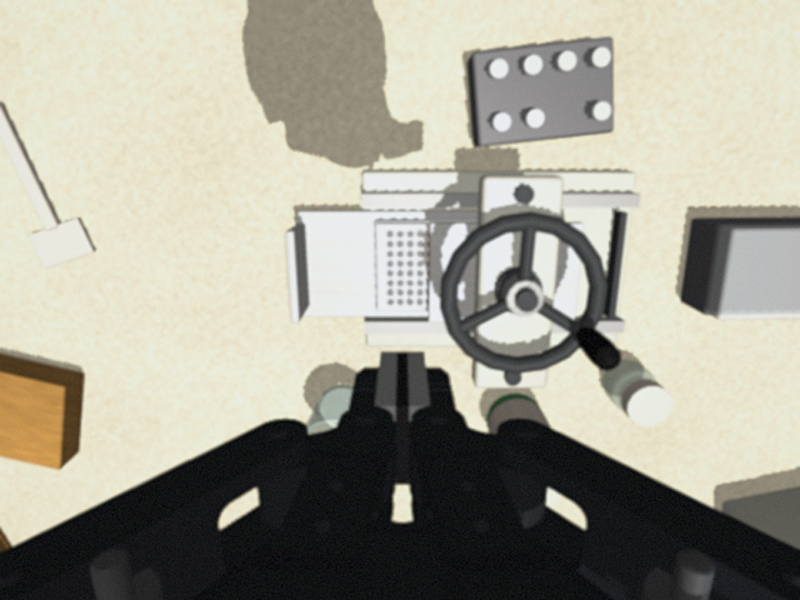

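```bash
python3 - <<'E'
from h import *
np.set_printoptions(precision=4,suppress=True)
i=np.load("w1.npy",allow_pickle=True).item()
W=lambda u,v:((u+.5)*.7-.5,(v+.5)*.7-.5)
k=600/130
T=lambda u,v:(185+(u+.5)/4.6125-.5,170+(v+.5)/k-.5)
def wa(p,z):
    o,d=ray("wrist",W(*p),i);return o+d*(z-o[2])/d[2]
for n,p,t,z in(("hub",(525,297),(265,249),.139),("htop",(605,355),(184,174),.175),("hfoot",(588,335),None,.133),("rim",(524,295),None,.133),("tabA",(294,321),(614,238),.071),("tabB",(289,228),(585,408),.071)):
    print(n,wa(p,z),tri([ray("wrist",W(*p),i),ray("top",T(*t))]) if t else "")
E
```

```text
hub [0.5435 0.0128 0.139 ] (array([0.5463, 0.0134, 0.1318]), [np.float64(0.0008699136882315173), np.float64(0.000869913688231594)])
htop [0.5809 0.0514 0.175 ] (array([0.5816, 0.0511, 0.1743]), [np.float64(0.0007308441946734648), np.float64(0.0007308441946733425)])
hfoot [0.5838 0.0552 0.133 ] 
rim [0.5439 0.0134 0.133 ] 
tabA [ 0.5473 -0.1709  0.071 ] (array([ 0.555 , -0.1768,  0.0475]), [np.float64(0.0013395875978900096), np.float64(0.0013395875978899205)])
tabB [ 0.4692 -0.1539  0.071 ] (array([ 0.4658, -0.1539,  0.0788]), [np.float64(0.003369744969542686), np.float64(0.0033697449695427734)])
```

```bash
python3 - <<'E'
from h import *
np.set_printoptions(precision=1,suppress=True)
print(toloc([.5006,-.208,.10]),toloc([.5006,-.208,.045]))
E
```

```text
[ -34.  -140.4  229. ] [ -34.2 -140.4  284. ]
```

Emit:
servo_tool(
  rows=[
    [0, 0, 0, -8.5, -35, 0, 0],
    [0, 0, 0, -8.5, -35, 0, 0],
    [0, 0, 0, -8.5, -35, 5, 0],
    [0, 0, 0, -8.5, -35, 15, 0],
    [0, 0, 0, 0, 0, 30, 0],
    [0, 0, 0, 0, 0, 35, 0],
    [0, 0, 0, 0, 0, 35, 0],
    [0, 0, 0, 0, 0, 35, 0],
    [0, 0, 0, 0, 0, 35, 0],
    [0, 0, 0, 0, 0, 35, 0],
    [0, 0, 0, 0, 0, 30, 0],
    [0, 0, 0, 0, 0, 20, 0],
    [0, 0, 0, 0, 0, 9, 0],
    [0, 0, 0, 0, 0, 0, 0],
    [0, 0, 0, 0, 0, 0, 0],
  ],
)

```text
clock: 3.32
eef_pos: [0.5013, -0.2051, 0.0471]
tcp_rot: [0.317, 3.125, -0.0]
force: [0.1, -1.2, 0.4]
width: 0.0001
finger_force: 0.0
```

```bash
python3 - <<'E'
from h import *
np.set_printoptions(precision=3,suppress=True)
R,x=Rt();print(x,R,env.sense()['force'],(x-[.5462,.0125,0])@PX,(x-[.5462,.0125,0])@PY)
E
```

```text
[ 0.501 -0.205  0.047] [[-0.98   0.201  0.   ]
 [ 0.201  0.98  -0.   ]
 [-0.    -0.    -1.   ]] [ 0.127 -1.172  0.378] 0.000105680627257567 -0.2221848351448686
```

Emit:
servo_tool(
  rows=[
    [0, 0, 0, 0, 6, 0, 0],
    [0, 0, 0, 0, 6, 0, 0],
    [0, 0, 0, 0, 5, 0, 0],
    [0, 0, 0, 0, 4, 0, 0],
    [0, 0, 0, 0, 3, 0, 0],
    [0, 0, 0, 0, 3, 0, 0],
    [0, 0, 0, 0, 3, 0, 0],
    [0, 0, 0, 0, 3, 0, 0],
    [0, 0, 0, 0, 3, 0, 0],
    [0, 0, 0, 0, 3, 0, 0],
    [0, 0, 0, 0, 3, 0, 0],
    [0, 0, 0, 0, 3, 0, 0],
    [0, 0, 0, 0, 3, 0, 0],
  ],
)

```text
clock: 4.4
eef_pos: [0.5108, -0.1582, 0.0463]
tcp_rot: [0.318, 3.125, -0.0]
force: [0.4, -2.4, 2.0]
width: 0.0003
finger_force: 1.2
```

Emit:
servo_tool(
  rows=[
    [0, 0, 0, 0, 3, 0, 0],
    [0, 0, 0, 0, 3, 0, 0],
    [0, 0, 0, 0, 3, 0, 0],
    [0, 0, 0, 0, 3, 0, 0],
    [0, 0, 0, 0, 3, 0, 0],
  ],
)

```text
clock: 4.82
eef_pos: [0.5138, -0.1435, 0.0463]
tcp_rot: [0.318, 3.125, -0.0]
force: [0.6, -2.4, 1.7]
width: 0.0002
finger_force: 1.2
```

Emit:
servo_tool(
  rows=[
    [0, 0, 0, 0, 2, 0, 0],
    [0, 0, 0, 0, 2, 0, 0],
    [0, 0, 0, 0, 2, 0, 0],
    [0, 0, 0, 0, 2, 0, 0],
    [0, 0, 0, 0, 2, 0, 0],
  ],
)

```text
clock: 5.23
eef_pos: [0.5157, -0.1338, 0.0463]
tcp_rot: [-0.318, -3.125, -0.0]
force: [0.9, -1.7, 1.5]
width: 0.0001
finger_force: 1.1
```

Emit:
servo_tool(
  rows=[
    [0, 0, 0, 0, 2, 0, 0],
    [0, 0, 0, 0, 2, 0, 0],
    [0, 0, 0, 0, 2, 0, 0],
    [0, 0, 0, 0, 2, 0, 0],
  ],
)

```text
clock: 5.57
eef_pos: [0.5163, -0.1313, 0.0465]
tcp_rot: [-0.324, -3.124, 0.019]
force: [-8.9, -42.4, 2.5]
width: 0.0
finger_force: 22.0
```

Emit:
servo_tool(
  rows=[
    [0, 0, 0, 0, 1.5, 0, 0],
    [0, 0, 0, 0, 1.5, 0, 0],
    [0, 0, 0, 0, 1.5, 0, 0],
    [0, 0, 0, 0, 1.5, 0, 0],
  ],
)

```text
clock: 5.9
eef_pos: [0.5163, -0.131, 0.0467]
tcp_rot: [-0.331, -3.122, 0.036]
force: [-15.4, -72.7, 3.0]
width: 0.0001
finger_force: 37.2
```

Emit:
servo_tool(
  rows=[
    [0, 0, 0, 0, -8, 0, 0],
    [0, 0, 0, 0, -10, 0, 0],
    [0, 0, 0, 0, -15, 0, 0],
    [0, 0, 0, 0, -20, 0, 0],
    [0, 0, 0, 0, -10, -20, 0],
    [0, 0, 0, 0, 0, -35, 0],
    [0, 0, 0, 0, 0, -35, 0],
    [0, 0, 0, 0, 0, -35, 0],
    [0, 0, 0, 0, 0, -35, 0],
    [0, 0, 0, 0, 0, -20, 0],
    [0, 0, 0, 0, 0, 0, 0],
  ],
)

```text
clock: 6.82
eef_pos: [0.507, -0.1819, 0.2312]
tcp_rot: [0.316, 3.119, -0.001]
force: [0.9, 0.2, -0.6]
width: -0.0002
finger_force: 0.0
```

```bash
python3 - <<'E'
from h import *
np.set_printoptions(precision=4,suppress=True)
R,x=Rt();print(x,env.sense()['force'])
im=imaging.capture("top");cv2.imwrite("pics/top2.png",im)
cv2.imwrite("pics/t2.png",cv2.resize(im[170:300,185:345],(738,600),interpolation=cv2.INTER_CUBIC))
E
```

```text
[ 0.507  -0.1819  0.2312] [ 0.936   0.1589 -0.6137]
```

View pics/t2.png

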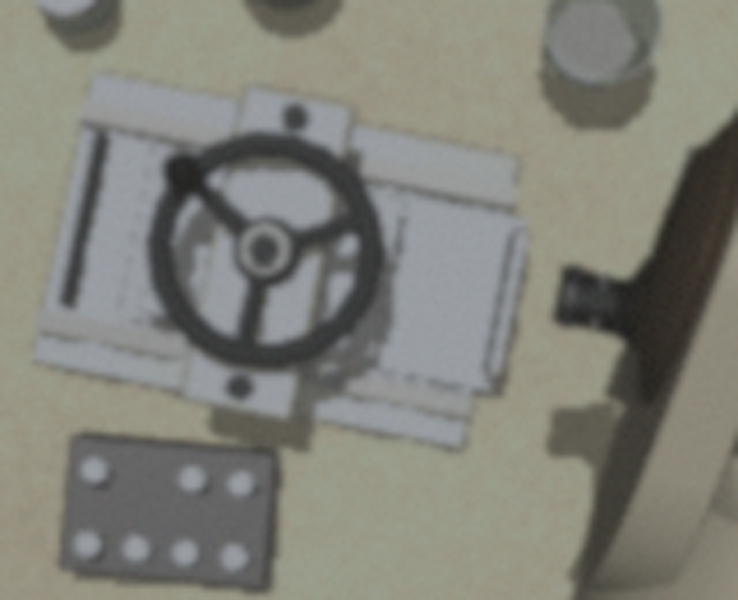

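```bash
cat >> h.py <<'E'
AX=np.array([.5457,.0130]);HX,HY=.011,.012
def off(phi,Rm):  # handle centre minus tool centre, world xy
    o=0
    for w in np.radians(np.linspace(-20,20,41)):
        t=np.array([np.sin(phi+w),-np.cos(phi+w),0]);l=Rm.T@t
        o=o+Rm@np.array([HX*np.sign(l[0]),HY*np.sign(l[1]),0])/41
    return (o+.010*np.array([np.sin(phi),-np.cos(phi),0]))[:2]
def tool(phi,Rm): return AX+.055*np.array([np.cos(phi),np.sin(phi)])-off(phi,Rm)
E
python3 - <<'E'
from h import *
np.set_printoptions(precision=4,suppress=True)
k=600/130
T=lambda u,v:(185+(u+.5)/4.6125-.5,170+(v+.5)/k-.5)
f=[at("top",T(*t),.071) for t in((527,225),(502,392))];print(f)
m=(f[0]+f[1])/2; print("HY",(m-[.5163,-.131,0])@PY)
R,x=Rt();p0=np.radians(47);t=np.array([np.sin(p0),-np.cos(p0)])
c=tool(p0,R);a=c-.022*t;print(c,a,R);print(toloc([*a,.231]),R.T@np.array([*t,0]))
E
```

```text
[array([ 0.5619, -0.1261,  0.071 ]), array([ 0.4718, -0.1118,  0.071 ])]
HY 0.011903606096936784
[0.5675 0.074 ] [0.5514 0.089 ] [[-0.9796  0.2009  0.0034]
 [ 0.2009  0.9796 -0.0003]
 [-0.0034  0.0004 -1.    ]]
[ 10.5127 274.279   -2.4561] [-0.8534 -0.5212  0.0027]
```

Emit:
servo_tool(
  rows=[
    [0, 0, 0, 1.5, 20, 0, 0],
    [0, 0, 0, 1.5, 34, 0, 0],
    [0, 0, 0, 1.5, 34, 0, 0],
    [0, 0, 0, 1.5, 34, 0, 0],
    [0, 0, 0, 1.5, 34, 0, 0],
    [0, 0, 0, 1.5, 34, 0, 0],
    [0, 0, 0, 1.5, 34, 0, 0],
    [0, 0, 0, 0, 34, 0, 0],
    [0, 0, 0, 0, 16, 0, 0],
    [0, 0, 0, 0, 0, 20, 0],
    [0, 0, 0, 0, 0, 30, 0],
    [0, 0, 0, 0, 0, 20, 0],
    [0, 0, 0, 0, 0, 10, 0],
    [0, 0, 0, 0, 0, 0, 0],
    [0, 0, 0, 0, 0, 0, 0],
  ],
)

```text
clock: 8.12
eef_pos: [0.5503, 0.0885, 0.146]
tcp_rot: [-0.318, -3.124, 0.0]
force: [-0.0, 0.4, 1.2]
width: 0.0002
finger_force: 0.0
```

```bash
python3 - <<'E'
from h import *
np.set_printoptions(precision=4,suppress=True)
R,x=Rt();p0=np.radians(47);t=np.array([np.sin(p0),-np.cos(p0)])
c=tool(p0,R);print(x,toloc([*c,.149]),R,env.sense()['force'])
E
```

```text
[0.5503 0.0885 0.146 ] [-19.813  -10.7447  -3.03  ] [[-0.9795  0.2013 -0.0014]
 [ 0.2013  0.9795  0.0001]
 [ 0.0014 -0.0002 -1.    ]] [-0.0042  0.4293  1.1979]
```

Emit:
servo_tool(
  rows=[
    [0, 0, 0, -5, -2.7, -1, 0],
    [0, 0, 0, -5, -2.7, -1, 0],
    [0, 0, 0, -3, -1.6, -1, 0],
    [0, 0, 0, 0, 0, 0, 0],
    [0, 0, 0, 0, 0, 0, 0],
  ],
)

```text
clock: 8.53
eef_pos: [0.5625, 0.0787, 0.1498]
tcp_rot: [0.319, 3.125, 0.0]
force: [-0.9, -0.0, -0.4]
width: -0.0001
finger_force: 0.0
```

Emit:
servo_tool(
  rows=[
    [0, 0, 0, -1, -0.5, 0, 0],
    [0, 0, 0, -1, -0.5, 0, 0],
    [0, 0, 0, 0, 0, 0, 0],
  ],
)

```text
clock: 8.78
eef_pos: [0.5639, 0.0776, 0.1493]
tcp_rot: [-0.318, -3.125, 0.0]
force: [-0.6, -0.8, -0.1]
width: -0.0
finger_force: 0.0
```

Emit:
servo_tool(
  rows=[
    [0, 0, 0, -1, -0.5, 0, 0],
    [0, 0, 0, 0, 0, 0, 0],
  ],
)

```text
clock: 8.95
eef_pos: [0.5647, 0.077, 0.1493]
tcp_rot: [-0.318, -3.125, -0.0]
force: [0.2, 1.0, -0.7]
width: -0.0002
finger_force: 0.0
```

Emit:
servo_tool(
  rows=[
    [0, 0, 0, -1, -0.5, 0, 0],
    [0, 0, 0, 0, 0, 0, 0],
  ],
)

```text
clock: 9.12
eef_pos: [0.5657, 0.0762, 0.1493]
tcp_rot: [0.318, 3.125, -0.0]
force: [-0.3, 0.3, 0.2]
width: -0.0001
finger_force: 0.0
```

Emit:
servo_tool(
  rows=[
    [0, 0, 0, -1, -0.5, 0, 0],
    [0, 0, 0, 0, 0, 0, 0],
  ],
)

```text
clock: 9.28
eef_pos: [0.5666, 0.0755, 0.1493]
tcp_rot: [0.318, 3.125, -0.0]
force: [0.5, -0.8, -1.1]
width: -0.0003
finger_force: 0.0
```

Emit:
servo_tool(
  rows=[
    [0, 0, 0, -1, -0.5, 0, 0],
    [0, 0, 0, 0, 0, 0, 0],
  ],
)

```text
clock: 9.45
eef_pos: [0.5675, 0.0748, 0.1493]
tcp_rot: [0.318, 3.125, -0.0]
force: [-0.1, -0.1, -0.0]
width: 0.0
finger_force: 0.0
```

Emit:
servo_tool(
  rows=[
    [0, 0, 0, -1, -0.5, 0, 0],
    [0, 0, 0, 0, 0, 0, 0],
  ],
)

```text
clock: 9.62
eef_pos: [0.5683, 0.0741, 0.1492]
tcp_rot: [0.318, 3.125, -0.0]
force: [-1.4, 0.2, 0.1]
width: 0.0003
finger_force: 0.0
```

Emit:
servo_tool(
  rows=[
    [0, 0, 0, -1, -0.5, 0, 0],
    [0, 0, 0, 0, 0, 0, 0],
  ],
)

```text
clock: 9.78
eef_pos: [0.5692, 0.0734, 0.1493]
tcp_rot: [0.318, 3.125, -0.0]
force: [0.4, 0.6, -0.0]
width: 0.0002
finger_force: 0.0
```

Emit:
servo_tool(
  rows=[
    [0, 0, 0, -1, -0.5, 0, 0],
    [0, 0, 0, 0, 0, 0, 0],
  ],
)

```text
clock: 9.95
eef_pos: [0.5701, 0.0727, 0.1493]
tcp_rot: [0.318, 3.125, 0.0]
force: [-0.3, -0.5, -0.5]
width: 0.0
finger_force: 0.0
```

Emit:
servo_tool(
  rows=[
    [0, 0, 0, -1, -0.5, 0, 0],
    [0, 0, 0, 0, 0, 0, 0],
  ],
)

```text
clock: 10.12
eef_pos: [0.571, 0.072, 0.1493]
tcp_rot: [0.318, 3.125, -0.0]
force: [-0.1, 0.6, 0.1]
width: -0.0002
finger_force: 0.0
```

Emit:
servo_tool(
  rows=[
    [0, 0, 0, -1, -0.5, 0, 0],
    [0, 0, 0, 0, 0, 0, 0],
  ],
)

```text
clock: 10.28
eef_pos: [0.5716, 0.0716, 0.1492]
tcp_rot: [-0.318, -3.125, -0.001]
force: [-1.5, 0.7, 0.2]
width: 0.0003
finger_force: 0.8
```

```bash
cat > path.py <<'E'
from h import *
R,x=Rt();C0=np.array([.5713,.0718])
ph=min(np.radians(np.arange(35,55,.25)),key=lambda p:np.linalg.norm(tool(p,R)-C0))
b=C0-tool(ph,R);print(np.degrees(ph),b*1000,x,R.round(4).tolist())
P=np.array([tool(ph-np.radians(5*k),R)+b for k in range(73)])
L=np.round(((P-x[:2])@R[:2,:2])*1000*2)/2   # tool x,y shifts from now
L=np.vstack([[0,0],L[1:]]);D=np.diff(L,axis=0)
print(D.tolist())
E
python3 path.py
```

```text
42.5 [0.16492668 0.3011447 ] [0.57159464 0.07158606 0.14924397] [[-0.9795, 0.2013, -0.0005], [0.2013, 0.9795, 0.0005], [0.0006, 0.0004, -1.0]]
[[-4.0, -2.0], [-4.0, -3.0], [-4.0, -3.0], [-3.5, -3.0], [-3.0, -4.0], [-3.0, -3.5], [-3.5, -4.5], [-4.5, -4.0], [-4.5, -4.5], [-4.5, -5.0], [-3.5, -4.5], [-3.0, -5.0], [-3.0, -5.0], [-2.5, -4.5], [-2.0, -5.0], [1.0, -5.0], [1.5, -4.5], [2.0, -4.5], [2.5, -4.0], [2.5, -4.5], [3.0, -3.5], [3.5, -3.5], [3.5, -3.5], [4.0, -3.0], [4.0, -3.0], [4.5, -5.0], [4.5, -5.0], [4.5, -4.5], [5.0, -3.5], [4.5, -3.5], [5.0, -3.5], [5.0, -2.5], [4.5, -2.0], [5.0, 1.0], [4.5, 1.5], [4.5, 2.0], [4.5, 2.0], [4.0, 3.0], [4.0, 3.0], [3.5, 3.0], [3.0, 3.5], [3.0, 4.0], [3.0, 4.5], [5.0, 4.0], [4.5, 4.5], [4.0, 5.0], [4.0, 4.5], [3.0, 5.0], [3.0, 5.0], [2.5, 4.5], [2.0, 5.0], [-1.0, 4.5], [-1.5, 5.0], [-2.0, 4.5], [-2.5, 4.0], [-2.5, 4.5], [-3.0, 3.5], [-3.5, 3.5], [-3.5, 3.5], [-4.0, 3.0], [-4.0, 3.0], [-4.5, 5.0], [-4.5, 5.0], [-4.5, 4.0], [-5.0, 4.0], [-4.5, 3.5], [-5.0, 3.5], [-5.0, 2.5], [-5.0, 2.0], [-4.5, -1.0], [-4.5, -1.5], [-4.5, -2.0]]
```

Emit:
servo_tool(
  rows=[
    [0, 0, 0, -4, -2, 0, 0],
    [0, 0, 0, -4, -3, 0, 0],
    [0, 0, 0, -4, -3, 0, 0],
    [0, 0, 0, -3.5, -3, 0, 0],
    [0, 0, 0, -3, -4, 0, 0],
    [0, 0, 0, -3, -3.5, 0, 0],
    [0, 0, 0, -3.5, -4.5, 0, 0],
    [0, 0, 0, -4.5, -4, 0, 0],
    [0, 0, 0, -4.5, -4.5, 0, 0],
    [0, 0, 0, -4.5, -5, 0, 0],
  ],
)

```text
clock: 11.12
eef_pos: [0.6025, 0.0274, 0.1493]
tcp_rot: [0.318, 3.125, 0.0]
force: [-1.3, 3.4, -0.6]
width: -0.0003
finger_force: 1.5
```

```bash
python3 - <<'E'
from h import *
s=env.sense();print(s['eef_pos'],s['force'])
R,_=Rt();print(tool(np.radians(-7.5),R))
im=imaging.capture("wrist")
cv2.imwrite("pics/w2.png",im)
E
```

```text
[0.60248481 0.02735485 0.14929143] [-1.25729761  3.43883472 -0.55786964]
[0.60158742 0.02797592]
```

View pics/w2.png

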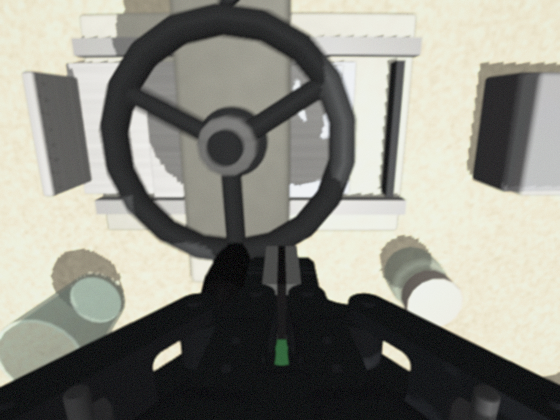

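Emit:
servo_tool(
  rows=[
    [0, 0, 0, -3.5, -4.5, 0, 0],
    [0, 0, 0, -3, -5, 0, 0],
    [0, 0, 0, -3, -5, 0, 0],
    [0, 0, 0, -2.5, -4.5, 0, 0],
    [0, 0, 0, -2, -5, 0, 0],
    [0, 0, 0, 1, -5, 0, 0],
    [0, 0, 0, 1.5, -4.5, 0, 0],
    [0, 0, 0, 2, -4.5, 0, 0],
    [0, 0, 0, 2.5, -4, 0, 0],
    [0, 0, 0, 2.5, -4.5, 0, 0],
    [0, 0, 0, 3, -3.5, 0, 0],
    [0, 0, 0, 3.5, -3.5, 0, 0],
  ],
)

```text
clock: 12.17
eef_pos: [0.5896, -0.0252, 0.1495]
tcp_rot: [0.319, 3.124, -0.002]
force: [5.1, -2.7, -1.6]
width: -0.0001
finger_force: 2.9
```

```bash
python3 - <<'E'
from h import *
s=env.sense();R,_=Rt();p=np.radians(42.5-110);print(s['eef_pos'],s['force'],tool(p,R)+[.00016,.0003],"t",np.sin(p),-np.cos(p))
E
```

```text
[ 0.58960983 -0.02522027  0.1494673 ] [ 5.14214063 -2.74348974 -1.57605854] [ 0.5893429  -0.02415492] t -0.9238795325112867 -0.38268343236508984
```

Emit:
servo_tool(
  rows=[
    [0, 0, 0, 3.5, -3.5, 0, 0],
    [0, 0, 0, 4, -3, 0, 0],
    [0, 0, 0, 4, -3, 0, 0],
    [0, 0, 0, 4.5, -5, 0, 0],
    [0, 0, 0, 4.5, -5, 0, 0],
    [0, 0, 0, 4.5, -4.5, 0, 0],
    [0, 0, 0, 5, -3.5, 0, 0],
  ],
)

```text
clock: 12.75
eef_pos: [0.5538, -0.0454, 0.1493]
tcp_rot: [-0.318, -3.125, 0.0]
force: [3.3, 2.1, 0.2]
width: -0.0
finger_force: 1.6
```

```bash
python3 - <<'E'
from h import *
s=env.sense();R,_=Rt();p=np.radians(42.5-145);print(s['eef_pos'],s['force'],tool(p,R)+[.00016,.0003],"t",np.sin(p),-np.cos(p), "Ftool",-R.T@s['force'],"ttool",R.T@np.array([np.sin(p),-np.cos(p),0]))
E
```

```text
[ 0.55383927 -0.04542374  0.14929413] [3.29646707 2.08345482 0.22357134] [ 0.55443399 -0.04506468] t -0.9762960071199334 0.2164396139381028 Ftool [ 2.80883003 -2.70514893  0.22384459] ttool [ 9.99884475e-01  1.51998556e-02 -9.79993684e-06]
```

Emit:
servo_tool(
  rows=[
    [0, 0, 0, 4.5, -3.5, 0, 0],
    [0, 0, 0, 5, -3.5, 0, 0],
    [0, 0, 0, 5, -2.5, 0, 0],
    [0, 0, 0, 4.5, -2, 0, 0],
    [0, 0, 0, 5, 1, 0, 0],
    [0, 0, 0, 4.5, 1.5, 0, 0],
    [0, 0, 0, 4.5, 2, 0, 0],
    [0, 0, 0, 4.5, 2, 0, 0],
  ],
)

```text
clock: 13.42
eef_pos: [0.5161, -0.0423, 0.1492]
tcp_rot: [-0.318, -3.125, 0.001]
force: [1.0, -4.6, 0.4]
width: 0.0
finger_force: 1.7
```

```bash
cat > st.py <<'E'
from h import *
import sys
np.set_printoptions(precision=4,suppress=True)
d=float(sys.argv[1])
s=env.sense();R,_=Rt();p=np.radians(42.5-d);print(s['eef_pos'],tool(p,R)+[.00016,.0003], "Ftool",-R.T@s['force'],"ttool",R.T@np.array([np.sin(p),-np.cos(p),0]))
E
python3 st.py 185
```

```text
[ 0.5161 -0.0423  0.1492] [ 0.5167 -0.0421] Ftool [1.9298 4.3221 0.4228] ttool [ 0.7562  0.6543 -0.0003]
```

Tangential share is good; continue.

Emit:
servo_tool(
  rows=[
    [0, 0, 0, 4, 3, 0, 0],
    [0, 0, 0, 4, 3, 0, 0],
    [0, 0, 0, 3.5, 3, 0, 0],
    [0, 0, 0, 3, 3.5, 0, 0],
    [0, 0, 0, 3, 4, 0, 0],
    [0, 0, 0, 3, 4.5, 0, 0],
    [0, 0, 0, 5, 4, 0, 0],
    [0, 0, 0, 4.5, 4.5, 0, 0],
    [0, 0, 0, 4, 5, 0, 0],
    [0, 0, 0, 4, 4.5, 0, 0],
  ],
)

```text
clock: 14.25
eef_pos: [0.487, 0.0042, 0.1493]
tcp_rot: [0.318, 3.125, 0.0]
force: [1.2, -3.5, 0.2]
width: 0.0001
finger_force: 1.5
```

```bash
python3 st.py 235; python3 -c "
from h import *
cv2.imwrite('pics/w3.png',imaging.capture('wrist'))"
```

```text
[0.487  0.0042 0.1493] [0.4873 0.0037] Ftool [1.8353 3.1694 0.1886] ttool [-0.0155  0.9999  0.0001]
```

View pics/w3.png

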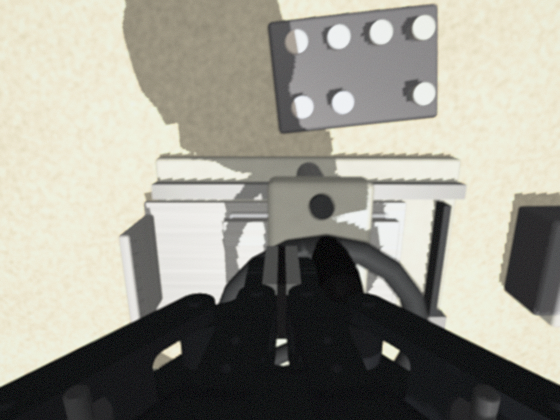

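Emit:
servo_tool(
  rows=[
    [0, 0, 0, 3, 5, 0, 0],
    [0, 0, 0, 3, 5, 0, 0],
    [0, 0, 0, 2.5, 4.5, 0, 0],
    [0, 0, 0, 2, 5, 0, 0],
    [0, 0, 0, -1, 4.5, 0, 0],
    [0, 0, 0, -1.5, 5, 0, 0],
    [0, 0, 0, -2, 4.5, 0, 0],
    [0, 0, 0, -2.5, 4, 0, 0],
    [0, 0, 0, -2.5, 4.5, 0, 0],
    [0, 0, 0, -3, 3.5, 0, 0],
  ],
)

```text
clock: 15.13
eef_pos: [0.4979, 0.049, 0.149]
tcp_rot: [-0.316, -3.123, -0.003]
force: [-7.3, 2.7, 1.1]
width: 0.0005
finger_force: 3.2
```

```bash
python3 st.py 285
```

```text
[0.4979 0.049  0.149 ] [0.4984 0.0479] Ftool [-7.6612 -1.1931  1.0651] ttool [-0.7764  0.6303 -0.0012]
```

Emit:
servo_tool(
  rows=[
    [0, 0, 0, -3.5, 3.5, 0, 0],
    [0, 0, 0, -3.5, 3.5, 0, 0],
    [0, 0, 0, -4, 3, 0, 0],
    [0, 0, 0, -4, 3, 0, 0],
    [0, 0, 0, -4.5, 5, 0, 0],
    [0, 0, 0, -4.5, 5, 0, 0],
    [0, 0, 0, -4.5, 4, 0, 0],
    [0, 0, 0, -5, 4, 0, 0],
    [0, 0, 0, -4.5, 3.5, 0, 0],
    [0, 0, 0, -5, 3.5, 0, 0],
  ],
)

```text
clock: 15.97
eef_pos: [0.5487, 0.0766, 0.1493]
tcp_rot: [-0.318, -3.125, -0.0]
force: [-4.2, -2.7, -0.4]
width: -0.0001
finger_force: 1.6
```

```bash
python3 st.py 335; python3 -c "
from h import *
print(toloc([.5713,.0718,.149]))"
```

```text
[0.5487 0.0766 0.1493] [0.5481 0.0762] Ftool [-3.5281  3.5197 -0.4478] ttool [-0.982  -0.1888 -0.0001]
[-23.05879022  -0.141388     0.28838025]
```

Emit:
servo_tool(
  rows=[
    [0, 0, 0, -4, 2, 0, 0],
    [0, 0, 0, -4, 2, 0, 0],
    [0, 0, 0, -4, 0, 0, 0],
    [0, 0, 0, -3, -1, 0, 0],
    [0, 0, 0, -3, -1, 0, 0],
    [0, 0, 0, -2, -1, 0, 0],
    [0, 0, 0, -1, -0.5, 0, 0],
    [0, 0, 0, 0, 0, 0, 0],
  ],
)

```text
clock: 16.63
eef_pos: [0.5693, 0.0724, 0.1494]
tcp_rot: [0.318, 3.125, 0.001]
force: [0.8, 2.8, -0.3]
width: -0.0001
finger_force: 1.5
```

```bash
python3 st.py 360; python3 -c "
from h import *
print(toloc([.5713,.0718,.149]))"
```

```text
[0.5693 0.0724 0.1494] [0.5713 0.0718] Ftool [ 0.2526 -2.9316 -0.2957] ttool [-0.8104 -0.5859  0.0003]
[-2.05565517 -0.20614413  0.42970708]
```

Emit:
servo_tool(
  rows=[
    [0, 0, 0, -1, 0, 0, 0],
    [0, 0, 0, -0.5, 0, 0, 0],
    [0, 0, 0, -0.5, -0.3, 0, 0],
    [0, 0, 0, 0, 0, 0, 0],
  ],
)

```text
clock: 16.97
eef_pos: [0.5708, 0.0717, 0.1493]
tcp_rot: [-0.318, -3.125, 0.0]
force: [-0.4, 1.9, 0.5]
width: -0.0004
finger_force: 1.7
```

```bash
python3 st.py 360
```

```text
[0.5708 0.0717 0.1493] [0.5713 0.0718] Ftool [-0.7796 -1.8211  0.5126] ttool [-0.8103 -0.586   0.0001]
```

Emit:
servo_tool(
  rows=[
    [0, 0, 0, 4, 3, 0, 0],
    [0, 0, 0, 8, 6, 0, 0],
    [0, 0, 0, 8, 6, 0, 0],
    [0, 0, 0, 0, 0, -15, 0],
    [0, 0, 0, 0, 0, -30, 0],
    [0, 0, 0, 0, 0, -35, 0],
    [0, 0, 0, 0, 0, -10, 0],
    [0, 0, 0, 0, -20, 0, 0],
    [0, 0, 0, -1, -35, 0, 0],
    [0, 0, 0, -1, -35, 0, 0],
    [0, 0, 0, -2, -35, 0, 0],
    [0, 0, 0, -2, -35, 0, 0],
    [0, 0, 0, -2, -35, 0, 0],
    [0, 0, 0, -2, -35, 0, 0],
    [0, 0, 0, 0, -35, 0, 0],
    [0, 0, 0, 0, -8, 0, 0],
    [0, 0, 0, 0, 0, 0, 0],
    [0, 0, 0, 0, 0, 0, 0],
  ],
)

```text
clock: 18.47
eef_pos: [0.5089, -0.1785, 0.2393]
tcp_rot: [0.319, 3.125, 0.0]
force: [0.5, -0.5, 0.7]
width: -0.0
finger_force: 0.0
```

```bash
python3 - <<'E'
from h import *
np.set_printoptions(precision=4,suppress=True)
print(Rt()[1],env.sense()['force'],env.sense()['clock'])
ims=[imaging.capture("top") for _ in range(4)]
cv2.imwrite("pics/top3.png",ims[0]);b=np.mean(ims,0)
a0,a=[cv2.imread(f"pics/{n}.png").astype(float) for n in("top0","top2")]
# reference: rotate wheel region of the initial picture about the hub, best fit to the new one
hub=(185+265.5/4.6125-.5,170+249.5/4.6154-.5)
yy,xx=np.mgrid[:420,:560];r=np.hypot(xx-hub[0],yy-hub[1])
g=lambda i:cv2.GaussianBlur(i.mean(2),(0,0),.7)
ang=np.degrees(np.arctan2(yy-hub[1],xx-hub[0]))
sec=(r<34)&(r>7)&(abs((ang+137+180)%360-180)<35)
for ref in(a0,a):
  o=[]
  for th in np.arange(-6,6.01,.5):
    M=cv2.getRotationMatrix2D(hub,th,1)   # + = counter-clockwise in the picture
    w=cv2.warpAffine(g(ref),M,(560,420),flags=cv2.INTER_CUBIC);dk=(g(ref)<60)
    o.append((round(float(((w-g(b))[sec]**2).mean()),1),th))
  print(sorted(o)[:4])
# handle blob (darkest) centroid
for i in(a0,a,b):
    q=g(i);m=np.clip(45-q,0,None)*((r>18)&(r<36)&(abs((ang+137+180)%360-180)<35));print((m*xx).sum()/m.sum(),(m*yy).sum()/m.sum(),np.degrees(np.arctan2((m*yy).sum()/m.sum()-hub[1],(m*xx).sum()/m.sum()-hub[0])))
cv2.imwrite("pics/t3.png",cv2.resize(ims[0][170:300,185:345],(738,600),interpolation=cv2.INTER_CUBIC))
E
```

```text
[ 0.5089 -0.1785  0.2393] [ 0.5119 -0.467   0.7091] 18.4667
[(36.7, np.float64(0.5)), (37.8, np.float64(1.0)), (41.7, np.float64(0.0)), (43.1, np.float64(1.5))]
[(7.2, np.float64(0.5)), (9.0, np.float64(1.0)), (11.6, np.float64(0.0)), (14.9, np.float64(1.5))]
224.96612431282134 207.926120145208 -137.5592893116996
225.033704544658 208.1635244391467 -137.88276042663176
224.8636661691182 208.32668877291465 -138.46904754665593
```

View pics/t3.png

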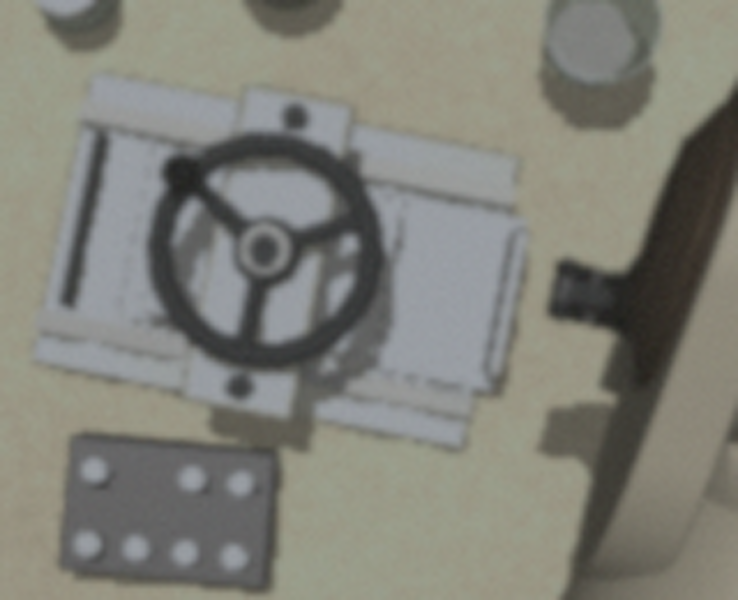

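```bash
python3 -c "
from cell import job
print(job.close_job())"
```

```text
the job is handed in; nothing more can be done
None
```

I pushed the tray home against its end stop (fingertip force peaked at about 74 N there), then pushed the wheel clockwise one full turn. The handle came to rest within about 1° of its start, nothing was being touched, and I handed the job in at about 19 s of the 64 s allowed.

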